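# Guard doors of two sample booths

### The job

Both sample booths were left with their amber sliding guard doors half open. The white-capped vial is next for weighing, so slide the door of its booth fully open; slide the door of the booth with the dark-capped vial fully shut. Leave the vials standing where they are.

Things in the scene. Friction and masses are not known exactly. Their poses are not given: they have to be found in the camera images.
- door_dark (a joint): amber sliding door, 76 mm wide, of the clear open-topped booth with the dark-capped vial; value in m: 0 fully shut, 0.070 fully open, stops at both. Stiff (about 1.5 N friction), stays where left; opens to the left seen from the robot, along +y of grip_dark. Booth: fixed to the table, 156 mm wide along the track, 106 mm deep, 102 mm tall; both booths look alike, only the vial inside differs
- grip_dark (a point): on the blue upright pull of the dark-capped vial's door, on its centre line, 100 mm above the table. Pull: 14 x 14 mm in plan, from 76 to 120 mm above the table, 24 mm in front of the pane at mid width; both y sides are free for fingers from above; booth rail 19 mm behind its centre line. Axes: x level into the booth, y along the track in the opening direction, z up
- door_white (a joint): amber sliding door, 76 mm wide, of the clear open-topped booth with the white-capped vial; value in m: 0 fully shut, 0.070 fully open, stops at both. Stiff (about 1.5 N friction), stays where left; opens to the left seen from the robot, along +y of grip_white. Booth: fixed to the table, 156 mm wide along the track, 106 mm deep, 102 mm tall; both booths look alike, only the vial inside differs
- grip_white (a point): on the blue upright pull of the white-capped vial's door, on its centre line, 100 mm above the table. Pull: 14 x 14 mm in plan, from 76 to 120 mm above the table, 24 mm in front of the pane at mid width; both y sides are free for fingers from above; booth rail 19 mm behind its centre line. Axes: x level into the booth, y along the track in the opening direction, z up
- vial_dark: glass vial with a dark blue-grey screw cap, 24 mm in diameter and 54 mm tall, standing loose on the grey 8 mm base of its booth behind the door opening; origin at the centre of its underside, z along its axis
- vial_white: glass vial with a white screw cap, 24 mm in diameter and 54 mm tall, standing loose on the grey 8 mm base of its booth behind the door opening; origin at the centre of its underside, z along its axis
Things that resemble listed ones, but are neither listed nor needed, are in the scene too. Leave any pink look-alike of the vial_dark alone.

How it is judged (in metres and radians):
At the end, for the whole second after the job is handed in: The door of the dark-capped vial's booth is within 10 mm of fully shut and the door of the white-capped vial's booth within 10 mm of fully open, both at rest; both vials stand upright (within 0.2 rad) within 20 mm of where they started (value of joint door_dark below 0.01 m and value of joint door_white above 0.06 m and velocity of joint door_dark between -0.01 and 0.01 m/s and velocity of joint door_white between -0.01 and 0.01 m/s and angle between each of vial_dark, vial_white's own z axis and vertical below 0.2 rad and distance of each of vial_dark, vial_white from where it was at the start of the episode below 0.02 m); the robot touches nothing.
It also fails if it takes over 38 s, if anything falls off the work surface, if the arm or the gripper's body presses on something with over 40 N, if the wrist force passes 120 N, or if a joint passes its speed limit or range.

### The arm

A 6-joint arm with a two-finger parallel gripper is mounted at the origin on a cart in front of the work surface, level with it; the furniture and walls round the work are solid. World frame = base frame: x ahead of the robot, y to its left, z up, the work surface at z = 0. Lengths are in mm, angles in rad, forces in N, time in s.
With the tool pointing down it reaches from about 250 to 725 mm from the base axis. Payload 9.7 kg.
Tool frame: the origin (TCP) lies midway between the tips of the shut fingers; the grasp point (between the pads) lies 19 mm behind it; z points along the fingers, y is the line along which they close (so a half turn about z gives the same grasp; the last joint's range is limited). The gripper opens to 85 mm and grips with 20 to 120 N. Pads are 22 mm wide; open, the fingers measure 114 mm over their backs; the gripper's body (76 mm by 85 mm) begins 54 mm behind the grasp point. The pads swing forward as they close: fully open they stand 13 mm farther back than shut.
Start: joints at [1.324, 0.087, 0.176, 1.66, 0, 1.571], TCP at [134.364, 533.332, 231.284] pointing down, gripper open.
Joint ranges: [-3.13, 3.13], [-0.85, 1.81], [-1.15, 1.24], [-2.2, 2.28], [-1.44, 1.52], [-3.14, 3.14]. Speed limits (rad/s): [2.22, 2.22, 2.57, 3.14, 3.14, 3.14].

### API

Orientations are given as a unit quaternion [x, y, z, w].
In Python, from rig import ctrl, eyes, finish_job gives the robot as it stands.
- The arm moves only by the tool play_rows, never from a script. Its argument "increments" is a list of rows, each a list of 2 entries, a list of its own where there are three numbers: the shift along the tool's x, y, z scaled (see below), then the turn, a rotation vector about the tool's x, y, z scaled (see below). A call has 1 to 12 rows; each row shifts and turns the commanded pose from where the row before left it, along the tool's axes as they then stand; what a row does not reach is not made up. The controller multiplies each number of a shift by 150 mm and each number of a turn by 360 degrees. A row lasts 1/8 s, in which the tool goes at most 62.5 mm and 10.7 degrees, less where a joint would pass 70% of its speed; a pose out of reach is approached as far as the arm can. A call with a number of a shift or a turn outside -1 to 1 is refused whole. A call with a gripper value outside its range is refused whole. "fingers" is the opening, from -1 (shut) to 1 (fully open), set as the call begins (left out, the last holds). The fingers move at their own pace and stop on an object; "grip_force" is the grip in N (left out, the last holds). Time passes only in rows, so rows that do not move let the fingers close. It gives the time, the measured TCP pose, the force, the opening and the grip force at its end, in the units of the state.
- ctrl.sense(): the state, without advancing time (a new reading comes with each control period).
- eyes.get_image(name): name is "scene" or "top" or "wrist"; returns a dict with "frame" (400x640x3 uint8, red, green, blue), "z_map" (400x640 float32, mm along the optical axis (not along the pixel's ray), 0 where there is no reading), "mtx" (3x3 intrinsics, pixels), "eye" and "rotation" of the camera in the world. Camera axes: x right, y up, looking along -z (the intrinsics and any distortion apply to the point x, -y, -z); pixel columns grow to the right and rows downward; lengths in mm; the calibration is good to about 2 mm. A picture is of the moment at which its call begins.
- finish_job(): hands the job in; it is judged then, once.
The state is a dict: "clock": time; "qpos": joint angles; "qd": joint speeds; "joint_efforts": joint torques, N m; "position": TCP position; "eef_rot": TCP orientation; "wrist_force": force on the tool from outside, world axes, zero at the start; "wrist_torque": the same for the moment, N m; "finger_gap": opening from 0.0 (shut) to 1.0 (fully open); "grip_force": force on a finger pad.
Only numpy, scipy, OpenCV 4.12 (cv2) and the standard library are available. Lean on these libraries where they do the work, as an engineer would, in place of code of your own. Each camera call takes 0.05 s, during which the arm holds its last target. There are 200 camera calls.

## Working session

There is one attempt and no reset: what is moved stays moved. The work goes in short steps, Python scripts to look and compute and a tool call to move; the robot and the scene stay as the last step left them, time stands still between calls to the robot, and variables do not carry over. Pictures are saved under pics/ and viewed, at most 10 in all, crops included, and the job is handed in when it is done.

Besides the shell and the picture viewer there is one more tool, called after "Request:" by a JSON object that holds its "method" and its "body", one argument or row to a line. play_rows: Moves the arm, as the interface text tells. Shifts and turns lie within -1 to 1; 1 stands for 150 mm of shift or 360 degrees of turn. Its arguments: {"type":"object","properties":{"increments":{"type":"array"},"fingers":{"type":"number"},"grip_force":{"type":"number"}},"required":["increments"]}

```bash
mkdir -p pics; cat > h.py <<'E'
import numpy as np,cv2
from rig import ctrl,eyes,finish_job
def snap(n,f):
    d=eyes.get_image(n); cv2.imwrite(f'pics/{f}.png',d['frame'][:,:,::-1]); np.savez(f'{f}.npz',**{k:np.array(v) for k,v in d.items()}); return d
def pt(d,u,v,z=None):
    K=np.array(d['mtx']);R=np.array(d['rotation']);e=np.array(d['eye'])
    r=np.array([(u-K[0,2])/K[0,0],-(v-K[1,2])/K[1,1],-1.])
    if z is None: return e+R@(r*d['z_map'][int(v),int(u)])
    w=R@r; return e+w*(z-e[2])/w[2]
E
python3 - <<'E'
from h import *
for n in('scene','top'):
    d=snap(n,n); print(n,d.keys(),np.array(d['eye']),np.array(d['rotation']).shape,np.array(d['mtx']).tolist())
print(ctrl.sense())
E
```

```text
scene dict_keys(['frame', 'z_map', 'mtx', 'eye', 'rotation']) [ 163.33235285 -644.26559575  757.97002681] (4,) [[381.04626632047285, 0.0, 318.1753181363339], [0.0, 381.04626632047285, 200.31407822022993], [0.0, 0.0, 1.0]]
top dict_keys(['frame', 'z_map', 'mtx', 'eye', 'rotation']) [441.13823079 -71.47953125 952.04151781] (4,) [[377.590746830406, 0.0, 320.51255011845376], [0.0, 377.590746830406, 196.71109597132943], [0.0, 0.0, 1.0]]
{'clock': 0.1, 'qpos': array([ 1.32401638e+00,  8.74278608e-02,  1.75212479e-01,  1.65980625e+00,
       -3.12235111e-06,  1.57078312e+00]), 'qd': array([-0.00052853, -0.0007035 ,  0.00181101, -0.00028196,  0.00118731,
        0.00285082]), 'joint_efforts': array([ 1.08569220e-03, -5.21559656e+01,  4.65654838e+01,  1.60075910e-02,
        5.04707180e-05, -1.02033778e-05]), 'position': array([134.30579798, 533.13628667, 230.6409829 ]), 'eef_rot': array([ 1.23070531e-01,  9.92397737e-01, -6.08185730e-04, -7.38581436e-05]), 'wrist_force': array([ 0.41423561,  0.08306799, -0.75519299]), 'wrist_torque': array([-0.04908945,  0.00382774,  0.01444688]), 'grip_force': 0.0, 'finger_gap': 1.0012730574738113}
```

View pics/scene.png

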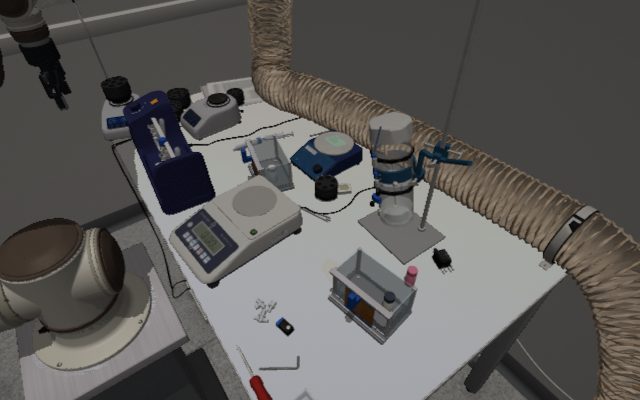

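View pics/top.png

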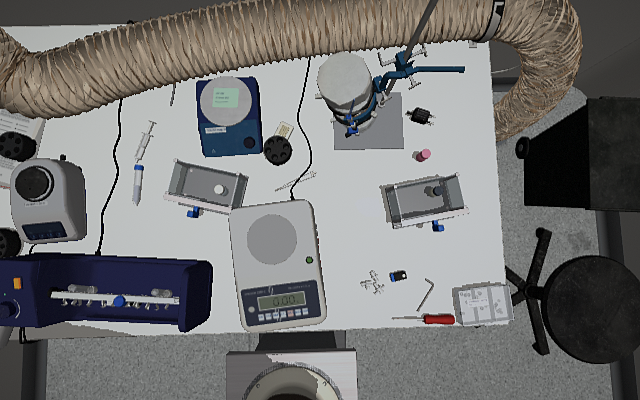

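The top view shows two booths. The left one has a white-capped vial at (217,189) and a blue pull at (193,211). The right one has a dark-capped vial at about (433,190) and a pull at (437,226). The pink look-alike stands outside at (423,155). I'll enlarge both booths to confirm this and measure the pulls.

```bash
sed -i "s/R=np.array(d\['rotation'\])/R=Rotation.from_quat(np.array(d['rotation'])).as_matrix()/; 1a from scipy.spatial.transform import Rotation" h.py
python3 - <<'E'
from h import *
def blobs(d,n,box):
    f=d['frame'];hsv=cv2.cvtColor(f,cv2.COLOR_RGB2HSV)
    m=cv2.inRange(hsv,(105,150,90),(125,255,255))
    u0,v0,u1,v1=box;k=np.zeros_like(m);k[v0:v1,u0:u1]=m[v0:v1,u0:u1]
    c,l,s,ce=cv2.connectedComponentsWithStats(k)
    for i in range(1,c):
        if s[i,4]>8:
            vs,us=np.where(l==i)
            P=np.array([pt(d,u,v) for u,v in zip(us,vs)]);
            top=P[:,2]>np.percentile(P[:,2],90)-5
            print(n,s[i],'ztop',np.percentile(P[:,2],[5,50,95]).round(),'xyz top',P[top].mean(0).round(1),'min',P[top].min(0).round(),'max',P[top].max(0).round())
d={n:dict(np.load(n+'.npz')) for n in('scene','top')}
blobs(d['top'],'W',(170,195,220,225));blobs(d['top'],'D',(410,205,465,240))
blobs(d['scene'],'W',(230,135,270,170));blobs(d['scene'],'D',(335,275,375,325))
# rail/edge directions from booth heights
for n,b in(('W',(160,150,250,222)),('D',(375,165,475,236))):
    P=np.array([pt(d['top'],u,v) for v in range(b[1],b[3]) for u in range(b[0],b[2])])
    Q=P[(P[:,2]>92)&(P[:,2]<110)]
    r=cv2.minAreaRect(Q[:,:2].astype(np.float32));print(n,len(Q),r,cv2.boxPoints(r).round().tolist())
t=d['top']['frame'][:,:,::-1]
cv2.imwrite('pics/crop.png',np.hstack([cv2.resize(t[150:240,155:255],None,fx=4,fy=4),cv2.resize(t[150:240,375:475],None,fx=4,fy=4)]))
E
```

```text
W [194 206   4   6  18] ztop [90. 92. 94.] xyz top [501.6 201.3  92. ] min [496. 197.  90.] max [507. 205.  95.]
W [187 211   6   6  28] ztop [118. 120. 123.] xyz top [488.2 204.8 120.2] min [483. 199. 117.] max [494. 211. 123.]
D [434 221   4   4  16] ztop [92. 93. 95.] xyz top [ 454.3 -344.1   93.2] min [ 451. -348.   92.] max [ 458. -340.   96.]
D [438 226   6   5  28] ztop [118. 120. 123.] xyz top [ 441.6 -336.5  150.1] min [ 437. -352.  117.] max [446. -71. 952.]
W [241 149   4   3  10] ztop [117. 118. 120.] xyz top [486.3 206.3 117.8] min [481. 202. 116.] max [491. 214. 120.]
D [348 293  12   8  45] ztop [ 91. 119. 120.] xyz top [ 441.2 -346.1  118.8] min [ 434. -351.  117.] max [ 448. -341.  121.]
W 732 ((540.4764404296875, 187.81304931640625), (155.11236572265625, 121.91246032714844), 76.05438995361328) [[463.0, 127.0], [581.0, 98.0], [618.0, 248.0], [500.0, 278.0]]
D 737 ((495.2537841796875, -335.1436462402344), (121.60177612304688, 155.75503540039062), 10.008160591125488) [[422.0, -269.0], [449.0, -422.0], [569.0, -401.0], [542.0, -248.0]]
```

View pics/crop.png

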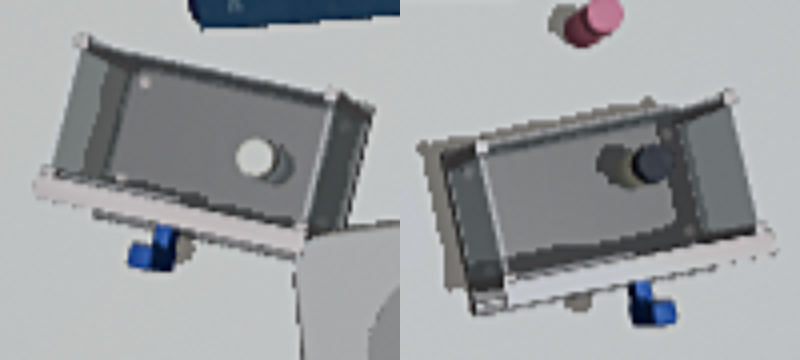

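The crop confirms it: the left booth holds the white cap and the right booth the dark cap, and the pink object is outside both. The pull tops measure about 120 mm from two views, which agrees with the text. Next I'll check path clearance, rail angles and the first move.

```bash
cat >> h.py <<'E'
def togo(xyz,yaw=None):
    s=ctrl.sense();R=Rotation.from_quat(s['eef_rot']).as_matrix()
    y=R[:,1];cur=np.degrees(np.arctan2(-y[0],y[1]))
    print('pos',s['position'].round(1),'yaw',cur.round(1),'t',round(s['clock'],2),'F',s['wrist_force'].round(1),'gap',round(s['finger_gap'],2),'tool shift/150',(R.T@(np.array(xyz)-s['position'])/150).round(3), '' if yaw is None else f'toolz turn/360 {-(yaw-cur)/360:.4f}')
E
python3 - <<'E'
from h import *
d=dict(np.load('top.npz'))
K=d['mtx'];v,u=np.mgrid[0:400,0:640]
R=Rotation.from_quat(d['rotation']).as_matrix()
r=np.stack([(u-K[0,2])/K[0,0],-(v-K[1,2])/K[1,1],-np.ones(u.shape)],-1)*d['z_map'][...,None]
P=(r@R.T+d['eye'])[d['z_map']>0]
np.save('P.npy',P)
def corr(a,b,w):
    a,b=np.array(a),np.array(b);t=(b-a)/np.linalg.norm(b-a);q=P[:,:2]-a;s=q@t;n=abs(q@[-t[1],t[0]])
    k=(s>-60)&(s<np.linalg.norm(b-a)+60)&(n<w);print(P[k][:,2].max().round(),P[k][P[k][:,2].argmax()].round())
corr((134,533),(487,205),80);corr((487,205),(441,-346),80)
for c in((487.5,205.5),(441.5,-346)):
    k=(np.hypot(*(P[:,:2]-c).T)<110)&(P[:,2]>125);print(k.sum(),P[k].max(0) if k.any() else '')
# rail line: z 96..108, front edge by track fit
for n,c,yaw in(('W',(540.5,187.8),-13.5),('D',(495,-335),11)):
    for _ in range(3):
        a=np.radians(yaw);ux=np.array([np.cos(a),np.sin(a)]);uy=np.array([-ux[1],ux[0]])
        q=(P[:,:2]-c);X=q@ux;Y=q@uy;k=(P[:,2]>96)&(P[:,2]<108)&(abs(Y)<85)&(X<-25)&(X>-58)
        m=np.polyfit(Y[k],X[k],1);yaw-=np.degrees(np.arctan(m[0]))
    f=(P[:,2]>96)&(P[:,2]<108)&(abs(Y)<100)&(abs(X)<70)
    print(n,yaw,k.sum(),'rail X',m[1],'Y range',Y[f].min(),Y[f].max(),Y[k].min(),Y[k].max())
    h=np.array((487.3,205.5) if n=='W' else (441.4,-346))-c;print('handle rel',h@ux,h@uy)
togo((487.3,205.5,231))
E
```

```text
164.0 [326. 264. 164.]
124.0 [ 446. -342.  124.]
0 
0 
W -13.814762659980914 304 rail X -30.49858996417335 Y range -77.45455585983987 77.66161697112243 -77.45455585983987 77.66161697112243
handle rel -55.884617772939144 4.521006123916748
D 9.977162119882218 299 rail X -30.359848568742624 Y range -77.99030478988122 77.65350149970001 -77.99030478988122 77.65350149970001
handle rel -54.6997044372842 -1.3792514178907336
pos [134.3 533.1 230.6] yaw -14.1 t 0.1 F [ 0.4  0.1 -0.8] gap 1.0 tool shift/150 [-2.816 -1.543 -0.   ]
```

Request:
{"method": "play_rows", "body": {
  "increments": [
    [[-0.235,-0.129,0],[0,0,0]],
    [[-0.235,-0.129,0],[0,0,0]],
    [[-0.235,-0.129,0],[0,0,0]],
    [[-0.235,-0.129,0],[0,0,0]],
    [[-0.235,-0.129,0],[0,0,0]],
    [[-0.235,-0.129,0],[0,0,0]],
    [[-0.235,-0.129,0],[0,0,0]],
    [[-0.235,-0.129,0],[0,0,0]],
    [[-0.235,-0.129,0],[0,0,0]],
    [[-0.235,-0.129,0],[0,0,0]],
    [[-0.235,-0.129,0],[0,0,0]],
    [[-0.235,-0.129,0],[0,0,0]]
  ],
  "fingers": 1,
  "grip_force": 25
}}

```text
clock: 1.6
position: [488.6, 203.7, 230.9]
eef_rot: [0.123, 0.992, -0.0, -0.0]
wrist_force: [0.2, 0.8, 0.4]
finger_gap: 1.002
grip_force: 0.0
```

```bash
python3 - <<'E'
from h import *
d=snap('wrist','w1')
togo((487.3,205.5,84),-13.8)
f=d['frame'];hsv=cv2.cvtColor(f,cv2.COLOR_RGB2HSV);m=cv2.inRange(hsv,(105,150,60),(125,255,255))
c,l,s,ce=cv2.connectedComponentsWithStats(m)
for i in range(1,c):
    if s[i,4]>60:
        vs,us=np.where(l==i);P=np.array([pt(d,u,v) for u,v in zip(us,vs)]);P=P[(P[:,2]>112)&(P[:,2]<130)]
        print(s[i],len(P),P.mean(0).round(1) if len(P) else '',P.min(0).round() if len(P) else '',P.max(0).round() if len(P) else '')
E
```

```text
pos [491.1 201.2 230.4] yaw -14.2 t 1.65 F [-0.4 -3.3 -1.2] gap 1.0 tool shift/150 [0.032 0.023 0.976] toolz turn/360 -0.0012
[314 189  16  19 220] 178 [487.3 207.5 119.2] [480. 201. 115.] [494. 215. 121.]
[451 228  14   9  92] 0   
[ 251  290  111   57 3227] 0
```

View pics/w1.png

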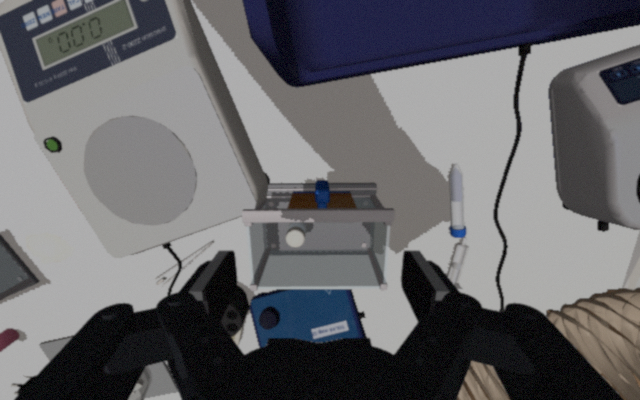

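The wrist view shows the pull at (322,190) between the open fingers, with the white vial at (295,238). The measured pull is about (487,206), which agrees with the other views. Now I'll descend around it.

Request:
{"method": "play_rows", "body": {
  "increments": [
    [[0.006,0.006,0],[0,0,0]],
    [[0,0,0],[0,0,0]],
    [[0,0,0.2],[0,0,0]],
    [[0,0,0.2],[0,0,0]],
    [[0,0,0.15],[0,0,0]],
    [[0,0,0.15],[0,0,0]],
    [[0,0,0.15],[0,0,0]],
    [[0,0,0.13],[0,0,0]],
    [[0,0,0],[0,0,0]],
    [[0,0,0],[0,0,0]]
  ]
}}

```text
clock: 2.9
position: [487.1, 206.5, 85.3]
eef_rot: [0.123, 0.992, 0.0, 0.0]
wrist_force: [0.1, 0.7, -0.1]
finger_gap: 1.001
grip_force: 0.0
```

Request:
{"method": "play_rows", "body": {
  "increments": [
    [[0,0,0],[0,0,0]],
    [[0,0,0],[0,0,0]],
    [[0,0,0],[0,0,0]],
    [[0,0,0],[0,0,0]],
    [[0,0,0],[0,0,0]],
    [[0,0,0],[0,0,0]]
  ],
  "fingers": -1,
  "grip_force": 25
}}

```text
clock: 3.65
position: [487.3, 206.0, 84.5]
eef_rot: [0.123, 0.992, 0.0, 0.0]
wrist_force: [-0.2, -0.3, 2.3]
finger_gap: 0.162
grip_force: 27.3
```

The gap is 13.8 mm with 27 N of grip, so the 14 mm pull is held. Now I'll slide it toward open.

Request:
{"method": "play_rows", "body": {
  "increments": [
    [[0,0.03,0],[0,0,0]],
    [[0,0.03,0],[0,0,0]],
    [[0,0.03,0],[0,0,0]],
    [[0,0.03,0],[0,0,0]],
    [[0,0.03,0],[0,0,0]],
    [[0,0.03,0],[0,0,0]],
    [[0,0.015,0],[0,0,0]],
    [[0,0,0],[0,0,0]],
    [[0,0,0],[0,0,0]],
    [[0,0,0],[0,0,0]]
  ]
}}

```text
clock: 4.9
position: [494.3, 234.8, 84.4]
eef_rot: [0.123, 0.992, 0.0, 0.0]
wrist_force: [-1.7, 1.8, 4.5]
finger_gap: 0.158
grip_force: 27.7
```

It moved 29.6 mm with no stop force yet, so I'll nudge further to feel the stop.

Request:
{"method": "play_rows", "body": {
  "increments": [
    [[0,0.013,0],[0,0,0]],
    [[0,0,0],[0,0,0]],
    [[0,0,0],[0,0,0]],
    [[0,0,0],[0,0,0]]
  ]
}}

```text
clock: 5.4
position: [494.7, 236.0, 84.5]
eef_rot: [0.123, 0.992, -0.0, -0.0]
wrist_force: [-2.6, -2.2, 6.6]
finger_gap: 0.156
grip_force: 27.9
```

Request:
{"method": "play_rows", "body": {
  "increments": [
    [[0,0.013,0],[0,0,0]],
    [[0,0,0],[0,0,0]],
    [[0,0,0],[0,0,0]],
    [[0,0,0],[0,0,0]]
  ]
}}

```text
clock: 5.9
position: [494.7, 236.2, 84.4]
eef_rot: [0.124, 0.992, -0.002, -0.0]
wrist_force: [-5.5, -12.0, 10.2]
finger_gap: 0.158
grip_force: 28.4
```

The tool stalled with -12 N, so the stop is reached. I'll ease off, release and rise.

Request:
{"method": "play_rows", "body": {
  "increments": [
    [[0,-0.018,0],[0,0,0]],
    [[0,0,0],[0,0,0]],
    [[0,0,0],[0,0,0]]
  ]
}}

```text
clock: 6.28
position: [494.5, 235.4, 84.5]
eef_rot: [0.123, 0.992, -0.0, -0.0]
wrist_force: [-3.2, -1.1, 5.8]
finger_gap: 0.161
grip_force: 27.9
```

Request:
{"method": "play_rows", "body": {
  "increments": [
    [[0,0,0],[0,0,0]],
    [[0,0,0],[0,0,0]],
    [[0,0,0],[0,0,0]],
    [[0,0,0],[0,0,0]],
    [[0,0,0],[0,0,0]],
    [[0,0,-0.15],[0,0,0]],
    [[0,0,-0.2],[0,0,0]],
    [[0,0,-0.2],[0,0,0]],
    [[0,0,-0.2],[0,0,0]],
    [[0,0,-0.13],[0,0,0]],
    [[0,0,0],[0,0,0]],
    [[0,0,0],[0,0,0]]
  ],
  "fingers": 1
}}

```text
clock: 7.78
position: [494.4, 235.4, 215.2]
eef_rot: [0.123, 0.992, -0.0, -0.0]
wrist_force: [0.1, -0.3, -0.3]
finger_gap: 1.0
grip_force: 0.0
```

```bash
python3 - <<'E'
from h import *
togo((441.4,-346,216),10.0)
E
```

```text
pos [494.4 235.4 215.2] yaw -14.1 t 7.78 F [ 0.1 -0.3 -0.3] gap 1.0 tool shift/150 [-6.040e-01 -3.845e+00 -3.000e-03] toolz turn/360 -0.0671
```

Request:
{"method": "play_rows", "body": {
  "increments": [
    [[-0.05,-0.32,0],[0,0,0]],
    [[-0.05,-0.32,0],[0,0,0]],
    [[-0.05,-0.32,0],[0,0,0]],
    [[-0.05,-0.32,0],[0,0,0]],
    [[-0.05,-0.32,0],[0,0,0]],
    [[-0.05,-0.32,0],[0,0,0]],
    [[-0.05,-0.32,0],[0,0,0]],
    [[-0.05,-0.32,0],[0,0,0]],
    [[-0.05,-0.32,0],[0,0,0]],
    [[-0.05,-0.32,0],[0,0,0]],
    [[-0.05,-0.32,0],[0,0,0]],
    [[-0.05,-0.32,0],[0,0,0]]
  ]
}}

```text
clock: 9.28
position: [440.4, -346.4, 214.9]
eef_rot: [0.123, 0.992, 0.0, -0.001]
wrist_force: [1.1, 0.2, 0.0]
finger_gap: 1.0
grip_force: 0.0
```

Request:
{"method": "play_rows", "body": {
  "increments": [
    [[0,0,0],[0,0,-0.0168]],
    [[0,0,0],[0,0,-0.0168]],
    [[0,0,0],[0,0,-0.0168]],
    [[0,0,0],[0,0,-0.0168]],
    [[0,0,0],[0,0,0]],
    [[0,0,0],[0,0,0]],
    [[0,0,0],[0,0,0]]
  ]
}}

```text
clock: 10.15
position: [441.1, -345.0, 216.0]
eef_rot: [-0.087, 0.996, 0.0, -0.0]
wrist_force: [0.4, -1.0, 0.6]
finger_gap: 1.0
grip_force: 0.0
```

```bash
python3 - <<'E'
from h import *
d=snap('wrist','w2')
f=d['frame'];hsv=cv2.cvtColor(f,cv2.COLOR_RGB2HSV);m=cv2.inRange(hsv,(105,150,60),(125,255,255))
c,l,s,ce=cv2.connectedComponentsWithStats(m)
for i in range(1,c):
    if s[i,4]>60:
        vs,us=np.where(l==i);P=np.array([pt(d,u,v) for u,v in zip(us,vs)]);P=P[(P[:,2]>112)&(P[:,2]<130)]
        if len(P): print(s[i],len(P),P.mean(0).round(1),P.min(0).round(),P.max(0).round())
togo((441.4,-346,84),10.0)
E
```

```text
[311 191  16  24 268] 222 [ 440.5 -344.6  118.9] [ 434. -352.  114.] [ 448. -337.  122.]
pos [ 441.1 -345.1  216.1] yaw 10.0 t 10.2 F [ 0.3  0.7 -0.3] gap 1.0 tool shift/150 [-0.001 -0.007  0.881] toolz turn/360 -0.0000
```

View pics/w2.png

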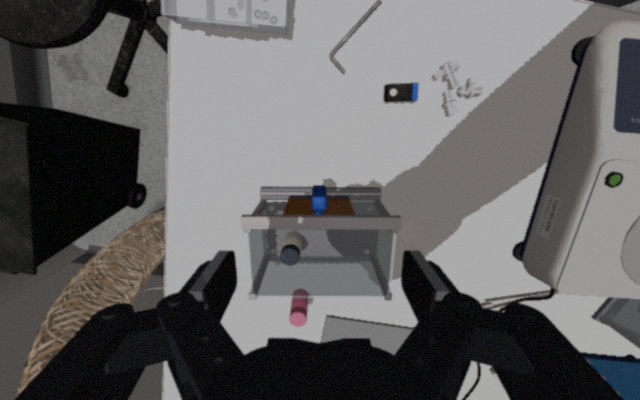

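The wrist view shows the dark cap at (289,253) inside the booth, the pull at (319,195), and the pink one outside at (299,310). The tool is squared to the booth and within 1 mm of the pull. I'll descend and grip.

Request:
{"method": "play_rows", "body": {
  "increments": [
    [[0,0,0.2],[0,0,0]],
    [[0,0,0.2],[0,0,0]],
    [[0,0,0.15],[0,0,0]],
    [[0,0,0.15],[0,0,0]],
    [[0,0,0.1],[0,0,0]],
    [[0,0,0.08],[0,0,0]],
    [[0,0,0],[0,0,0]],
    [[0,0,0],[0,0,0]]
  ]
}}

```text
clock: 11.2
position: [441.5, -345.3, 85.1]
eef_rot: [-0.088, 0.996, -0.0, 0.0]
wrist_force: [-0.1, 0.3, 0.2]
finger_gap: 0.998
grip_force: 0.0
```

Request:
{"method": "play_rows", "body": {
  "increments": [
    [[0,0,0],[0,0,0]],
    [[0,0,0],[0,0,0]],
    [[0,0,0],[0,0,0]],
    [[0,0,0],[0,0,0]],
    [[0,0,0],[0,0,0]],
    [[0,0,0],[0,0,0]]
  ],
  "fingers": -1,
  "grip_force": 25
}}

```text
clock: 11.95
position: [441.2, -345.1, 84.4]
eef_rot: [-0.088, 0.996, -0.0, 0.0]
wrist_force: [-0.3, -0.4, 1.0]
finger_gap: 0.161
grip_force: 27.2
```

The pull is held. I'll slide it shut, about 33 mm toward -y.

Request:
{"method": "play_rows", "body": {
  "increments": [
    [[0,-0.03,0],[0,0,0]],
    [[0,-0.03,0],[0,0,0]],
    [[0,-0.03,0],[0,0,0]],
    [[0,-0.03,0],[0,0,0]],
    [[0,-0.03,0],[0,0,0]],
    [[0,-0.03,0],[0,0,0]],
    [[0,-0.03,0],[0,0,0]],
    [[0,-0.01,0],[0,0,0]],
    [[0,0,0],[0,0,0]],
    [[0,0,0],[0,0,0]],
    [[0,0,0],[0,0,0]]
  ]
}}

```text
clock: 13.32
position: [446.8, -377.9, 84.4]
eef_rot: [-0.087, 0.996, -0.0, -0.0]
wrist_force: [-3.4, -1.9, 5.3]
finger_gap: 0.162
grip_force: 27.7
```

Request:
{"method": "play_rows", "body": {
  "increments": [
    [[0,-0.013,0],[0,0,0]],
    [[0,0,0],[0,0,0]],
    [[0,0,0],[0,0,0]],
    [[0,0,0],[0,0,0]]
  ]
}}

```text
clock: 13.82
position: [446.9, -378.6, 84.4]
eef_rot: [-0.088, 0.996, 0.001, -0.0]
wrist_force: [-5.1, 4.7, 8.0]
finger_gap: 0.161
grip_force: 28.1
```

It stalled at about 34 mm with +4.7 N, so the stop is reached. I'll ease off, release, rise and check.

Request:
{"method": "play_rows", "body": {
  "increments": [
    [[0,0.009,0],[0,0,0]],
    [[0,0,0],[0,0,0]],
    [[0,0,0],[0,0,0]]
  ]
}}

```text
clock: 14.2
position: [446.9, -378.1, 84.4]
eef_rot: [-0.088, 0.996, 0.0, -0.0]
wrist_force: [-4.8, -1.4, 5.1]
finger_gap: 0.16
grip_force: 27.9
```

Request:
{"method": "play_rows", "body": {
  "increments": [
    [[0,0,0],[0,0,0]],
    [[0,0,0],[0,0,0]],
    [[0,0,0],[0,0,0]],
    [[0,0,0],[0,0,0]],
    [[0,0,0],[0,0,0]],
    [[0,0,-0.15],[0,0,0]],
    [[0,0,-0.2],[0,0,0]],
    [[0,0,-0.2],[0,0,0]],
    [[0,0,-0.2],[0,0,0]],
    [[0,0,-0.13],[0,0,0]],
    [[0,0,0],[0,0,0]],
    [[0,0,0],[0,0,0]]
  ],
  "fingers": 1
}}

```text
clock: 15.7
position: [446.9, -378.0, 215.2]
eef_rot: [-0.088, 0.996, 0.0, -0.0]
wrist_force: [0.3, 1.0, -0.2]
finger_gap: 0.997
grip_force: 0.0
```

Request:
{"method": "play_rows", "body": {
  "increments": [
    [[0.3,0,0],[0,0,0]],
    [[0.3,0,0],[0,0,0]],
    [[0,0,0],[0,0,0]],
    [[0,0,0],[0,0,0]],
    [[0,0,0],[0,0,0]]
  ]
}}

```text
clock: 16.32
position: [359.1, -393.6, 215.7]
eef_rot: [-0.088, 0.996, 0.0, -0.0]
wrist_force: [-0.0, -0.2, 0.5]
finger_gap: 1.0
grip_force: 0.0
```

```bash
python3 - <<'E'
from h import *
d=snap('top','t2');s=snap('scene','s2');togo((440,-378,215))
for n,D,b,c,yaw in(('Wtop',d,(160,195,225,225),(540.5,187.8),-13.8),('Dtop',d,(410,205,475,245),(495.2,-335.1),10),('Wsc',s,(225,130,275,175),(540.5,187.8),-13.8),('Dsc',s,(320,265,385,340),(495.2,-335.1),10)):
    m=cv2.inRange(cv2.cvtColor(D['frame'],cv2.COLOR_RGB2HSV),(105,150,60),(125,255,255))
    vs,us=np.where(m[b[1]:b[3],b[0]:b[2]]);P=np.array([pt(D,u+b[0],v+b[1]) for u,v in zip(us,vs)]).reshape(-1,3);P=P[(P[:,2]>112)&(P[:,2]<126)]
    if len(P):
        a=np.radians(yaw);p=P.mean(0);print(n,len(P),p.round(1),'door value',(35+(p[:2]-c)@[-np.sin(a),np.cos(a)]).round(1))
t=d['frame'][:,:,::-1]
cv2.imwrite('pics/crop2.png',np.hstack([cv2.resize(t[150:250,155:255],None,fx=4,fy=4),cv2.resize(t[150:250,375:475],None,fx=4,fy=4)]))
E
```

```text
pos [ 359.1 -393.6  215.9] yaw 10.1 t 16.43 F [-0.2 -0.2 -0.8] gap 1.0 tool shift/150 [-0.549  0.008  0.006] 
Wtop 31 [494.7 232.2 120. ] door value 67.2
Dtop 27 [ 447.1 -378.8  120.4] door value 0.3
Wsc 16 [492.7 230.1 116.9] door value 64.6
```

View pics/crop2.png

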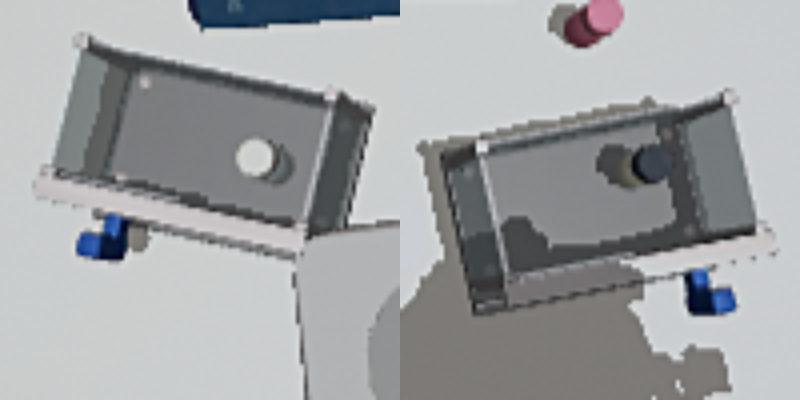

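The crop shows the white booth's pull at its left end and the dark booth's pull at its right end. Both vials are at unchanged pixels. The doors measure about 67 mm and 0 mm, each with its stop felt, and the arm is clear, so I'll hand in.

```bash
python3 -c "
from rig import finish_job
print(finish_job())"
```

```text
the job is handed in; nothing more can be done
None
```

I handed the job in at about 16 s: the white-capped vial's door is open to its stop (64.6–67 mm of 70 measured), the dark-capped vial's door is shut (about 0 mm), both vials are unmoved in the top view, and the arm is clear; the hand-in gave no verdict.

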